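# Hang the piping-nozzle caddy on the hook stand

## Task

Clear the worktop: pick up the small open caddy by its grip bar and hang it by that handle on the hook of the stand, so that it hangs freely and upright there with the nozzle and the ring still inside. Leave the other things on the worktop where they are.

Things in the scene. Friction and masses are not known exactly. Their poses are not given: they have to be found in the camera images.
- caddy: small open metal caddy, loose, 0.3 kg: tray 90 (x) x 150 (y) x 60 (z) mm, walls 4 mm, with a rigid bow handle in the y-z plane over its middle. Origin: centre of the underside, z up. The bow is open from the rim (z 60) to the underside of its grip bar (z 138), so a hook can pass under the bar along the caddy's x, from either side (front and back are alike)
- caddy_grip (a point): centre of the caddy's wooden grip bar, 145 mm above the caddy's underside; the bar is 14 (x) x 104 (y) x 14 (z) mm, long side along the caddy's y. Pinch it across x from above; gripped about 36 mm off its middle, the middle stays free for the hook
- hook_stand: fixed stand: dark plate 170 x 150 x 12 mm with a steel rod, 10 mm thick, that rises and bends over into one upturned hook. Origin: on the worktop below the lowest point of the hook; x from the hook's open tip towards the upright part of the rod, which stands at x = +88 mm; z up. The rod lies in the x-z plane and nothing is higher than z = 229 mm
- hook_seat (a point): upper surface of the hook's rod at its lowest point, 200 mm above the worktop: the underside of the grip bar rests here. From the seat the rod climbs 17 mm towards the upright
- hook_tip (a point): top of the hook's upturned ball tip, 14 mm across, 34 mm in front of the seat (-x) and 29 mm above it
- nozzle: metal cone piping nozzle, 27 across, 46 high, loose in the caddy; origin centre of its underside
- coupler: blue ring, 36 across, 12 high, loose in the caddy; origin centre of its underside
- timer: bystander: low white kitchen timer, 66x66x24 (mm); origin centre of its underside
- sugar_shaker: bystander: clear shaker with a grey domed cap, 44 across, 90 high (mm); origin centre of its underside
- vanilla_jar: bystander: small spice jar with a dark lid, 44 across, 105 high (mm); origin centre of its underside
- pastry_brush: bystander: brush with wooden handle, 245 long, 49 wide, 19 high, lying flat along its y axis (mm); origin centre of its underside
- foil_cup: bystander: crimped foil baking cup, 85 across, 48 high (mm); origin centre of its underside

How it is judged:
On the way:
1. the caddy is lifted clear of the worktop, its underside more than 30 mm up (height (world z) of caddy above 0.03 m), for 0.2 s.
At the end, for the whole second after the job is handed in: The caddy hangs at rest by its bar in the hook: bar centre -25..30 mm (x), within 35 mm (y), -8..25 mm (z) of the seat; weight on the stand, lean under 0.35 rad, underside over 30 mm up; nozzle and ring inside the tray (x of caddy_grip in the frame of hook_seat between -0.025 and 0.03 m and y of caddy_grip in the frame of hook_seat between -0.035 and 0.035 m and z of caddy_grip in the frame of hook_seat between -0.008 and 0.025 m and angle between caddy's own z axis and vertical below 0.35 rad and height (world z) of caddy above 0.03 m and contact force between caddy and hook_stand above 1 N and linear speed of caddy below 0.03 m/s and angular speed of caddy below 0.4 rad/s and x of nozzle in the frame of caddy between -0.047 and 0.047 m and y of nozzle in the frame of caddy between -0.077 and 0.077 m and z of nozzle in the frame of caddy between -0.002 and 0.06 m and x of coupler in the frame of caddy between -0.047 and 0.047 m and y of coupler in the frame of caddy between -0.077 and 0.077 m and z of coupler in the frame of caddy between -0.002 and 0.06 m); the robot touches nothing.
It fails at once if the timer is shifted by more than 30 mm or tipped over (distance of timer from where it was at the start of the episode above 0.03 m or angle between timer's own z axis and vertical above 0.6 rad).
It fails at once if the sugar shaker is shifted by more than 30 mm or tipped over (distance of sugar_shaker from where it was at the start of the episode above 0.03 m or angle between sugar_shaker's own z axis and vertical above 0.6 rad).
It fails at once if the vanilla jar is shifted by more than 30 mm or tipped over (distance of vanilla_jar from where it was at the start of the episode above 0.03 m or angle between vanilla_jar's own z axis and vertical above 0.6 rad).
It fails at once if the pastry brush is shifted by more than 30 mm or tipped over (distance of pastry_brush from where it was at the start of the episode above 0.03 m or angle between pastry_brush's own z axis and vertical above 0.6 rad).
It fails at once if the foil cup is shifted by more than 30 mm or tipped over (distance of foil_cup from where it was at the start of the episode above 0.03 m or angle between foil_cup's own z axis and vertical above 0.6 rad).
It also fails if it takes over 46 s, if anything falls off the work surface, if the arm or the gripper's body presses on something with over 40 N, if the wrist force passes 120 N, or if a joint passes its speed limit or range.

## Robot

A 7-joint arm with a two-finger parallel gripper is mounted at the origin on the work surface; the furniture and walls round the work are solid. World frame = base frame: x ahead of the robot, y to its left, z up, the work surface at z = 0. Lengths are in m, angles in rad, forces in N, time in s.
With the tool pointing down it reaches from about 0.4 to 0.85 m from the base axis. Payload 10.4 kg.
Tool frame: the origin (TCP) lies at the very end of the fingers, on their centre line; the grasp point (between the pads) lies 19 mm behind it; z points along the fingers, y is the direction in which the jaws open and shut (so a half turn about z gives the same grasp; the last joint's range is limited). The gripper opens to 87 mm and grips with 3 to 60 N. Pads are 19 mm wide; open, the fingers measure 117 mm over their backs; the gripper's body (75 mm by 190 mm) begins 51 mm behind the grasp point.
Start: joints at [1.185, 0.332, -0.065, 1.46, 0.022, 1.35, -0.088], TCP at [0.222, -0.584, 0.185] pointing down, gripper open.
Joint ranges: [-2.6, 2.6], [-0.5, 2.12], [-1.47, 1.34], [0.16, 2.42], [-1.27, 4.41], [0.06, 2.06], [-2.6, 2.6]. Speed limits (rad/s): [2.22, 2.22, 2.79, 2.79, 3.14, 3.14, 3.14].

## Interface

Orientations are given as a unit quaternion [x, y, z, w].
In Python, from bench import r, eyes, job gives the robot as it stands. The module is installed in compiled form; this text tells all that it offers.
- The arm moves only by the tool play_rows, never from a script. Its argument "motion" is a list of rows, each a list of 7 numbers: the shift along the tool's x, y, z as a fraction of full scale, then the turn, a rotation vector about the tool's x, y, z as a fraction of full scale, then the opening in per cent of the stroke, from 0 (shut) to 100 (fully open). A call has 1 to 5 rows; each row is the pose to reach, as a shift and turn from the pose commanded when the call began, along the tool's axes at that moment; what a row does not reach only later rows make up. Full scale, the value 1, is 0.2 m for a shift and 90 degrees for a turn. A row lasts 1/8 s, in which the tool goes at most 62.5 mm and 10.7 degrees, less where a joint would pass 70% of its speed; a pose out of reach is approached as far as the arm can. A call with a number of a shift or a turn outside -1 to 1 is refused whole. A call with a gripper value outside its range is refused whole. The fingers move at their own pace and stop on an object; "squeeze" is the grip in N (left out, the last holds). Time passes only in rows, so rows that repeat a pose let the fingers close. It gives the time, the measured TCP pose, the force and the opening at its end, in the units of the state.
- r.read_state(): the state, without advancing time (a new reading comes with each control period).
- eyes.camera(name): name is "side" or "top" or "wrist"; returns a dict with "image" (420x560x3 uint8, red, green, blue), "mtx" (3x3 intrinsics, pixels), "dist" ([k1, k2, p1, p2, k3] as OpenCV has them; the pictures are not rectified), "R" (3x3) and "t" (3): a world point X has camera coordinates R X + t. Camera axes: x right, y down, z forward; pixel columns grow to the right and rows downward; lengths in m; the calibration is good to about 2 mm. A picture is of the moment at which its call begins. There is no depth.
- job.close_job(): hands the job in, once; it reports no verdict.
Trained networks look in a picture, given as the dict that the camera call returned (one of the last four; its "shot" number tells which), for a name from the list of things; names that differ only in an ending like _2 or _b are one class to them, and where a whole thing is asked for, a point or a joint stands for the part that bears it (a point fixed in the world has none). Each returns a list of dicts, best first, with "p" (0 to 1); they miss things now and then, are a little off and sometimes report something else, mostly with a low value. They report only what shows in the picture. A call takes as long as a camera call.
- eyes.regions_of(picture, label): "region" (420x560 bool, what is visible of it) and "xy" ([column, row] in pixels, amid what is visible of it).
- eyes.landmark_of(picture, label): "xy" ([column, row] in pixels: a listed point, or the origin of a listed thing).
The state is a dict: "time": time; "joint_positions": joint angles; "joint_vel": joint speeds; "joint_torque": joint torques, N m; "ee_pos": TCP position; "eef_rot": TCP orientation; "ft_force": force on the tool from outside, world axes, zero at the start; "torque": the same for the moment, N m; "width": finger opening in m.
Only numpy, scipy, OpenCV 4.12 (cv2) and the standard library are available. Lean on these libraries where they do the work, as an engineer would, in place of code of your own. Each camera call takes 0.05 s, during which the arm holds its last target. There are 200 camera calls.

## Working session

There is one attempt and no reset: what is moved stays moved. The work goes in short steps, Python scripts to look and compute and a tool call to move; the robot and the scene stay as the last step left them, time stands still between calls to the robot, and variables do not carry over. Pictures are saved under pics/ and viewed, about 8 in all and at most 12, crops included, and the job is handed in when it is done.

Besides the shell and the picture viewer there is one more tool, called after "Call:" as name([rows], argument=value, ...), one row to a line, values as JSON. play_rows: Moves the arm, as the interface text tells. Shift numbers are shares of 0.2 m and turn numbers shares of 90 degrees, none past 1 either way. Its arguments: {"type":"object","properties":{"motion":{"type":"array","items":{"type":"array","items":{"type":"number"}}},"squeeze":{"type":"number"}},"required":["motion"]}

```bash
mkdir -p pics; cat > h.py <<'E'
import numpy as np, cv2
from bench import r, eyes, job
def ray(c,xy):
    u=cv2.undistortPoints(np.array([[xy]],float),c["mtx"],c["dist"])[0,0]
    R=np.array(c["R"]);t=np.array(c["t"]);d=R.T@np.array([u[0],u[1],1]);return -R.T@t,d/np.linalg.norm(d)
def atz(c,xy,z):
    o,d=ray(c,xy);return o+d*(z-o[2])/d[2]
def tri(rs):
    A=sum(np.eye(3)-np.outer(d,d) for o,d in rs);b=sum((np.eye(3)-np.outer(d,d))@o for o,d in rs);return np.linalg.solve(A,b)
def proj(c,X):
    return cv2.projectPoints(np.array(X,float).reshape(-1,3),cv2.Rodrigues(np.array(c["R"]))[0],np.array(c["t"],float),c["mtx"],c["dist"])[0][:,0]
E
cat > a.py <<'E'
from h import *
np.set_printoptions(precision=3,suppress=True)
s=r.read_state();print(s["time"],s["ee_pos"],s["eef_rot"],s["width"])
cs={n:eyes.camera(n) for n in("side","top")}
for n,c in cs.items(): cv2.imwrite(f"pics/{n}0.png",c["image"][:,:,::-1]); print(n,-np.array(c["R"]).T@c["t"])
for l,z in dict(caddy=0,caddy_grip=.145,hook_stand=0,hook_seat=.2,hook_tip=.229,nozzle=.004,coupler=.004,timer=0,sugar_shaker=0,vanilla_jar=0,pastry_brush=0,foil_cup=0).items():
    rs=[]
    for n,c in cs.items():
        L=eyes.landmark_of(c,l)
        if L: print(l,n,round(L[0]["p"],2),np.array(L[0]["xy"]),atz(c,L[0]["xy"],z),len(L)); rs.append(ray(c,L[0]["xy"]))
    if len(rs)==2: print("   tri",tri(rs))
E
python3 a.py
```

```text
0.0 [ 0.222 -0.584  0.184] [ 0.984  0.18  -0.    -0.001] 0.08697307446960327
side [0.475 1.132 0.774]
top [ 0.355 -0.007  1.463]
caddy side 0.56 [311.8 153.8] [ 0.555 -0.719  0.   ] 2
caddy top 0.97 [241.2 233.9] [0.514 0.154 0.   ] 1
   tri [0.498 0.116 0.347]
caddy_grip side 0.94 [312.7 235.6] [0.511 0.165 0.145] 1
caddy_grip top 0.67 [234.3 231.8] [0.504 0.159 0.145] 1
   tri [0.508 0.159 0.141]
hook_stand side 0.56 [311.2 208.3] [ 0.533 -0.231  0.   ] 1
hook_stand top 0.95 [357.9 235. ] [ 0.52  -0.233  0.   ] 1
   tri [ 0.527 -0.234 -0.003]
hook_seat side 0.95 [309.8 154.2] [ 0.54  -0.237  0.2  ] 1
hook_seat top 0.78 [371.8 221.6] [ 0.537 -0.242  0.2  ] 1
   tri [ 0.539 -0.243  0.197]
hook_tip side 0.74 [323.  146.7] [ 0.498 -0.233  0.229] 1
hook_tip top 0.69 [370.1 233.1] [ 0.5   -0.232  0.229] 3
   tri [ 0.499 -0.232  0.23 ]
nozzle side 0.56 [322.9 149.2] [ 0.507 -0.766  0.004] 3
nozzle top 0.62 [228.  235.8] [0.506 0.197 0.004] 1
   tri [0.48  0.145 0.373]
coupler side 0.47 [306.2 264.8] [0.53  0.102 0.004] 3
coupler top 0.61 [254.4 229. ] [0.531 0.11  0.004] 1
   tri [0.53  0.109 0.01 ]
timer side 0.71 [351.5 252.6] [0.401 0.026 0.   ] 2
timer top 0.65 [282.8 272.7] [0.39  0.012 0.   ] 1
   tri [ 0.395  0.012 -0.01 ]
sugar_shaker side 0.71 [235.7 241.1] [ 0.756 -0.007  0.   ] 1
sugar_shaker top 0.64 [294.3 163.7] [ 0.759 -0.018  0.   ] 1
   tri [ 0.76  -0.018 -0.007]
vanilla_jar side 0.73 [237.9 227.3] [ 0.764 -0.088  0.   ] 1
vanilla_jar top 0.81 [315.7 162.8] [ 0.764 -0.091  0.   ] 1
   tri [ 0.765 -0.091 -0.002]
pastry_brush side 0.59 [324.4 368.4] [0.469 0.461 0.   ] 1
pastry_brush top 0.85 [147.2 247.1] [0.463 0.463 0.   ] 1
   tri [0.466 0.462 0.001]
foil_cup side 0.81 [298.1 178.6] [ 0.596 -0.464  0.   ] 2
foil_cup top 0.95 [425.7 210.4] [ 0.608 -0.458  0.   ] 1
   tri [ 0.601 -0.456  0.005]
```

```bash
python3 - <<'E'
import cv2
a=cv2.imread("pics/top0.png")[110:330,110:470];b=cv2.imread("pics/side0.png")[90:410,180:420]
cv2.imwrite("pics/t1.png",cv2.resize(a,None,fx=2.2,fy=2.2,interpolation=2));cv2.imwrite("pics/s1.png",cv2.resize(b,None,fx=1.85,fy=1.85,interpolation=2))
E
```

```text
(no output)
```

View pics/t1.png

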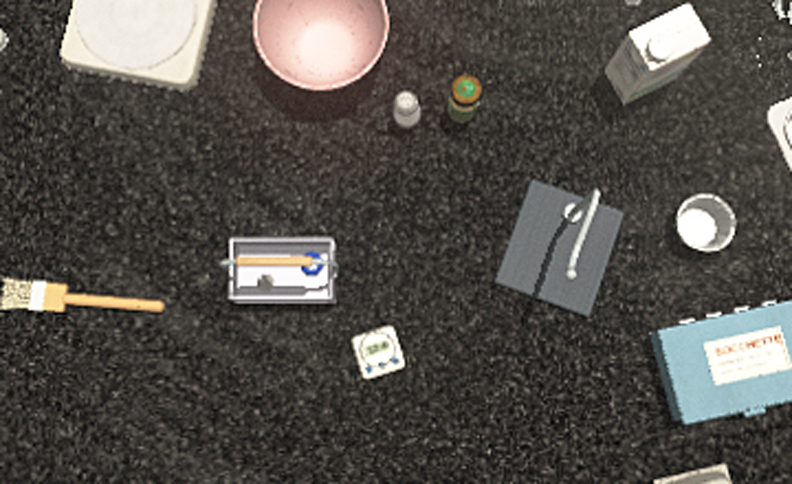

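View pics/s1.png

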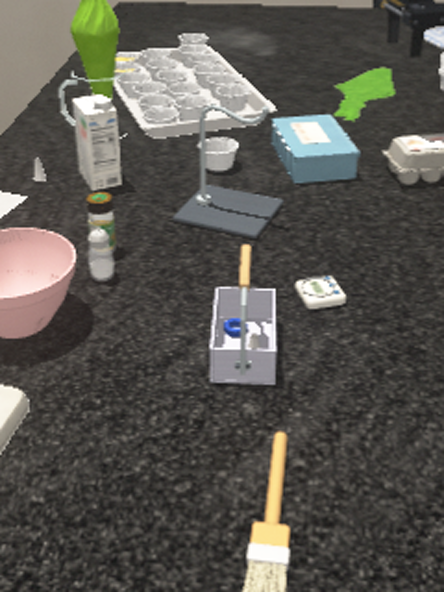

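The caddy lies along world y, with the nozzle at its +y end and the ring at -y. The hook's tip faces the robot (crop ~572,272), its rod runs up-right and the upright stands at ~(597,192). Next I'll measure the two yaws.

```bash
cat >> h.py <<'E'
from scipy.spatial.transform import Rotation as Ro
def mv(p,yaw):
    "fractions to bring TCP to p, pointing down, tool x at yaw deg; prints distance in rows"
    s=r.read_state();R0=Ro.from_quat(s["eef_rot"]);c,n=np.cos(np.radians(yaw)),np.sin(np.radians(yaw))
    Rt=Ro.from_matrix(np.array([[c,n,0],[n,-c,0],[0,0,-1]]))
    print("shift",np.round(R0.inv().apply(np.array(p)-s["ee_pos"])/.2,3),"turn",np.round((R0.inv()*Rt).as_rotvec()/(np.pi/2),3))
E
python3 - <<'E'
from h import *
np.set_printoptions(precision=3,suppress=True)
c=eyes.camera("top")
for l,z in(("caddy",.06),("hook_stand",.012)):
    m=eyes.regions_of(c,l)[0]["region"].astype(np.uint8)
    cn=max(cv2.findContours(m,0,1)[0],key=cv2.contourArea)
    P=np.array([atz(c,p,z)[:2] for p in cn[:,0].astype(float)],np.float32)
    print(l,m.sum(),cv2.minAreaRect(P))
hz=lambda x,y,z:atz(c,(110+x/2.2,110+y/2.2),z)
print("tip",hz(572,272,.229),"elbow",hz(597,192,.22),"foot",hz(572,212,.012))
print("bar ends",hz(237,262,.152),hz(313,261,.152))
mv((.42,-.38,.34),40)
E
```

```text
caddy 1338 ((0.512126088142395, 0.16071201860904694), (0.09302949160337448, 0.1664251834154129), 1.3833248615264893)
hook_stand 2241 ((0.5670297145843506, -0.25267982482910156), (0.14692869782447815, 0.18107928335666656), 69.56938934326172)
tip [ 0.499 -0.231  0.229] elbow [ 0.605 -0.266  0.22 ] foot [ 0.615 -0.272  0.012]
bar ends [0.51  0.208 0.152] [0.514 0.104 0.152]
shift [ 1.289 -0.604 -0.774] turn [ 0.     0.    -0.213]
```

Call:
play_rows([
  [0.15,-0.07,-0.3,0,0,-0.03,100],
  [0.4,-0.19,-0.5,0,0,-0.08,100],
  [0.65,-0.3,-0.7,0,0,-0.12,100],
  [0.9,-0.42,-0.78,0,0,-0.18,100],
  [1,-0.5,-0.78,0,0,-0.2,100],
])

```text
time: 2.08
ee_pos: [0.3758, -0.4177, 0.3428]
eef_rot: [0.943, 0.334, 0.001, 0.001]
ft_force: [0.5, -0.6, 0.1]
width: 0.087
```

```bash
python3 -c "
from h import *
s=r.read_state();print(s['time'],s['ee_pos'],s['joint_positions'])
mv((.45,-.2,.34),55)"
```

```text
2.075 [ 0.37583329 -0.41774006  0.34281073] [ 0.9535686   0.16845399 -0.23122184  1.34043935  0.03811664  1.63425203
 -0.16148157]
shift [ 0.974 -0.612  0.013] turn [ 0.002 -0.    -0.177]
```

Call:
play_rows([
  [0.15,-0.1,0,0,0,-0.05,100],
  [0.4,-0.25,0,0,0,-0.1,100],
  [0.65,-0.4,0,0,0,-0.15,100],
  [0.88,-0.55,0,0,0,-0.2,100],
  [0.98,-0.61,0,0,0,-0.23,100],
])

```text
time: 2.7
ee_pos: [0.45, -0.1992, 0.3407]
eef_rot: [0.867, 0.498, -0.0, -0.0]
ft_force: [0.1, -0.2, 0.8]
width: 0.0866
```

```bash
python3 -c "
from h import *
c=eyes.camera('wrist');cv2.imwrite('pics/w1.png',c['image'][:,:,::-1])
for l,z in(('hook_seat',.2),('hook_tip',.229),('hook_stand',0)):
    L=eyes.landmark_of(c,l)
    if L:print(l,L[0]['p'],L[0]['xy'],atz(c,L[0]['xy'],z))
mv((.51,.0,.30),75);print(proj(c,[[.499,-.231,.229],[.533,-.243,.2],[.612,-.271,.012]]))"
```

```text
hook_seat 0.65 [384.0, 184.6] [ 0.53275483 -0.24551551  0.2       ]
hook_tip 0.57 [348.6, 199.5] [ 0.49603772 -0.23285817  0.229     ]
hook_stand 0.94 [343.5, 158.6] [ 0.52685699 -0.24192327  0.        ]
shift [ 1.031 -0.257  0.203] turn [-0.     0.    -0.174]
[[350.62001211 196.00570702]
 [383.04259556 182.19166434]
 [406.51688478 147.47398593]]
```

Call:
play_rows([
  [0.15,-0.04,0.03,0,0,-0.04,100],
  [0.4,-0.1,0.08,0,0,-0.1,100],
  [0.65,-0.16,0.12,0,0,-0.15,100],
  [0.88,-0.22,0.18,0,0,-0.2,100],
  [1,-0.26,0.2,0,0,-0.23,100],
])

```text
time: 3.52
ee_pos: [0.5064, -0.0015, 0.3003]
eef_rot: [0.764, 0.645, -0.0, -0.001]
ft_force: [-0.1, -1.8, 0.4]
width: 0.087
```

```bash
python3 -c "
from h import *
s=r.read_state();print(s['time'],s['ee_pos'],s['joint_positions'])
mv((.505,.14,.26),91)"
```

```text
3.525 [ 0.50635227 -0.00154869  0.30027626] [ 0.52769488  0.07397382 -0.64526995  1.54244897  0.04391767  1.54120783
 -0.28556967]
shift [ 0.697 -0.125  0.202] turn [-0.001 -0.    -0.118]
```

Call:
play_rows([
  [0.1,-0.02,0.03,0,0,-0.03,100],
  [0.28,-0.05,0.08,0,0,-0.06,100],
  [0.46,-0.08,0.12,0,0,-0.09,100],
  [0.62,-0.11,0.16,0,0,-0.12,100],
  [0.7,-0.12,0.18,0,0,-0.12,100],
])

```text
time: 4.15
ee_pos: [0.5063, 0.1395, 0.2648]
eef_rot: [0.701, 0.714, -0.0, 0.0]
ft_force: [-0.5, -0.8, 0.6]
width: 0.0872
```

```bash
python3 -c "
from h import *
c=eyes.camera('wrist');cv2.imwrite('pics/w2.png',c['image'][:,:,::-1])
for l,z in(('caddy_grip',.145),('caddy',0)):
    L=eyes.landmark_of(c,l)
    if L:print(l,L[0]['p'],L[0]['xy'],atz(c,L[0]['xy'],z))
for a in((.509,.159,.152),(.508,.195,.152),(.505,.211,.152),(.511,.107,.152)):print(proj(c,a))
m=eyes.regions_of(c,'caddy')[0]['region'];
mv((.508,.195,.20),92)"
```

```text
caddy_grip 0.75 [293.7, 169.7] [0.51491384 0.15834789 0.145     ]
caddy 0.86 [289.2, 153.6] [0.51312999 0.15674496 0.        ]
[[286.97661668 170.04781283]]
[[286.6242079  126.94064976]]
[[283.33913419 107.06888915]]
[[288.06880642 228.49902468]]
shift [0.288 0.01  0.326] turn [-0.     0.    -0.012]
```

View pics/w2.png

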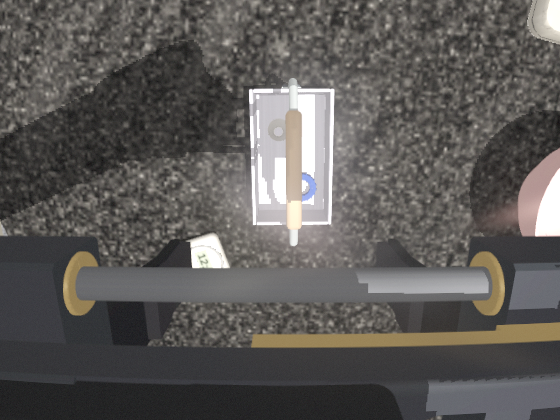

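Bar runs (293,110)–(294,228) in the wrist view, so its centre is at (0.514, 0.158) and the yaw is about 1–1.5°; nozzle and ring are in the tray. I'll grip 36 mm towards +y.

```bash
python3 -c "
from h import *
mv((.513,.194,.126),91.3)"
```

```text
shift [0.283 0.035 0.696] turn [-0.     0.    -0.004]
```

Call:
play_rows([
  [0.1,0.01,0.08,0,0,0,100],
  [0.22,0.03,0.22,0,0,0,100],
  [0.28,0.035,0.4,0,0,0,100],
  [0.283,0.035,0.58,0,0,0,100],
  [0.283,0.035,0.69,0,0,0,100],
])

```text
time: 4.97
ee_pos: [0.5127, 0.1933, 0.1256]
eef_rot: [0.702, 0.712, -0.001, 0.0]
ft_force: [-0.0, 0.2, 0.6]
width: 0.0869
```

Call:
play_rows([
  [0,0,0,0,0,0,40],
  [0,0,0,0,0,0,20],
  [0,0,0,0,0,0,0],
  [0,0,0,0,0,0,0],
  [0,0,0,0,0,0,0],
], squeeze=50)

```text
time: 5.6
ee_pos: [0.5128, 0.1955, 0.1276]
eef_rot: [0.701, 0.713, 0.0, 0.0]
ft_force: [-0.1, 0.6, 0.6]
width: 0.0448
```

Call:
play_rows([
  [0,0,0,0,0,0,0],
  [0,0,0,0,0,0,0],
  [0,0,0,0,0,0,0],
])

```text
time: 5.98
ee_pos: [0.5126, 0.1955, 0.1272]
eef_rot: [0.701, 0.713, -0.0, 0.0]
ft_force: [-0.4, -1.1, 0.2]
width: 0.015
```

Gripped at 15 mm. Lift slowly.

Call:
play_rows([
  [0,0,0,0,0,0,0],
  [0,0,-0.05,0,0,0,0],
  [0,0,-0.14,0,0,0,0],
  [0,0,-0.26,0,0,0,0],
  [0,0,-0.38,0,0,0,0],
])

```text
time: 6.6
ee_pos: [0.5129, 0.1957, 0.2054]
eef_rot: [0.701, 0.713, 0.001, 0.0]
ft_force: [-0.3, 0.7, 0.0]
width: 0.0002
```

Call:
play_rows([
  [0,0,-0.1,0,0,0,0],
  [0,0,-0.2,0,0,0,0],
  [0,0,-0.29,0,0,0,0],
  [0,0,-0.32,0,0,0,0],
  [0,0,-0.32,0,0,0,0],
])

```text
time: 7.22
ee_pos: [0.5127, 0.1955, 0.2674]
eef_rot: [0.701, 0.713, 0.0, 0.0]
ft_force: [0.1, 0.6, -0.7]
width: 0.0003
```

```bash
python3 - <<'E'
from h import *
s=r.read_state();print(s['ft_force'],s['width'],s['ee_pos'])
cs=[eyes.camera(n) for n in('side','wrist')]
rs=[]
for c in cs[:1]:
    for l in('caddy_grip','caddy','nozzle','coupler'):
        L=eyes.landmark_of(c,l);print(l,L[:1])
a=cs[0]['image'][150:400,200:420,::-1];b=cs[1]['image'][60:270,150:450,::-1]
a=cv2.resize(a,(484,550));b=cv2.resize(b,(314,220))
o=np.zeros((550,798,3),np.uint8);o[:,:484]=a;o[:220,484:]=b;cv2.imwrite('pics/l1.png',o)
mv((.43,.02,.27),80)
E
```

```text
[ 0.1447052   0.57120553 -0.69990494] 0.00027878470110059985 [0.51270603 0.19554339 0.26740175]
caddy_grip [{'xy': [313.3, 236.2], 'p': 0.73}]
caddy [{'xy': [310.2, 277.4], 'p': 0.59}]
nozzle [{'xy': [318.3, 285.0], 'p': 0.63}]
coupler [{'xy': [307.9, 266.9], 'p': 0.52}]
shift [-0.87  -0.427 -0.016] turn [-0.001  0.     0.122]
```

View pics/l1.png

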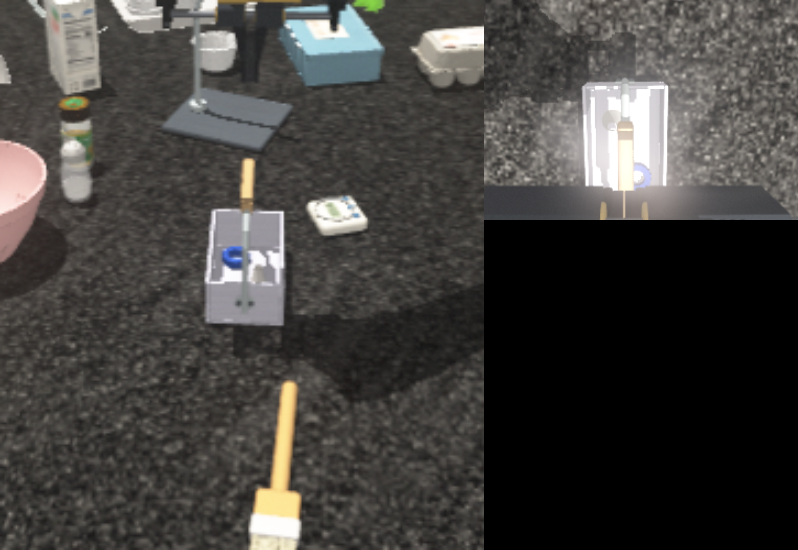

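```bash
python3 - <<'E'
from h import *
s=r.read_state();c=eyes.camera('side');t=eyes.camera('top');w=eyes.camera('wrist')
p=s['ee_pos'];z=Ro.from_quat(s['eef_rot']).as_matrix()[:,2]
print(s['joint_positions'],z,p)
for n,k in(('side',c),('top',t),('wrist',w)):print(n,proj(k,[p,p-.019*z]).ravel(),[ (l,[(np.array(L['xy']),L['p']) for L in eyes.landmark_of(k,l)[:1]]) for l in('caddy_grip',)])
a=c['image'][90:340,200:420,::-1];b=t['image'][130:330,150:420,::-1];d=w['image'][:,:,::-1]
o=np.zeros((560,800,3),np.uint8);o[:500,:440]=cv2.resize(a,(440,500));o[:267,440:]=cv2.resize(b,(360,267));o[270:540,440:]=cv2.resize(d,(360,270));cv2.imwrite('pics/l2.png',o)
E
```

```text
[ 0.24987926  0.21397156 -0.81128188  1.49888496  0.15484441  1.49594471
 -0.54438857] [-8.22424356e-04 -2.78608188e-04 -9.99999623e-01] [0.51244271 0.19536907 0.26671368]
side [312.24296536 199.27848734 312.35507938 192.1555602 ] [('caddy_grip', [(array([311.2, 234.1]), 0.83)])]
top [215.65329738 223.35846731 214.50793143 222.40386399] [('caddy_grip', [(array([233.6, 227.1]), 0.72)])]
wrist [283.1075241  234.1674098  283.07165657 245.84703241] [('caddy_grip', [(array([284.8, 230.9]), 0.91)])]
```

View pics/l2.png

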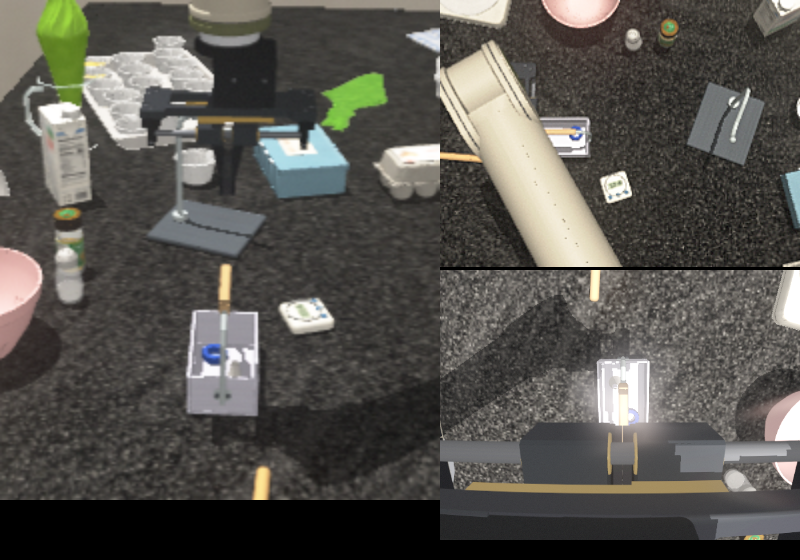

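```bash
python3 - <<'E'
from h import *
s=r.read_state();c=eyes.camera('side');w=eyes.camera('wrist')
p=s['ee_pos'];z=Ro.from_quat(s['eef_rot']).as_matrix()[:,2]
def crop(k,x0,x1,y0,y1,f):
    im=cv2.resize(k['image'][y0:y1,x0:x1,::-1],None,fx=f,fy=f,interpolation=2)
    for i,q in enumerate(proj(k,[p-d*z for d in(0,.019,.04,.07)])):
        cv2.circle(im,tuple(int((v-o+.5)*f) for v,o in zip(q,(x0,y0))),4,[(0,0,255),(0,255,0),(255,0,0),(0,255,255)][i],1)
    return im
o=np.hstack([crop(c,260,370,100,250,4)[:560],crop(w,240,330,200,340,4)]);cv2.imwrite('pics/l3.png',o);print(o.shape)
E
```

```text
(560, 800, 3)
```

View pics/l3.png

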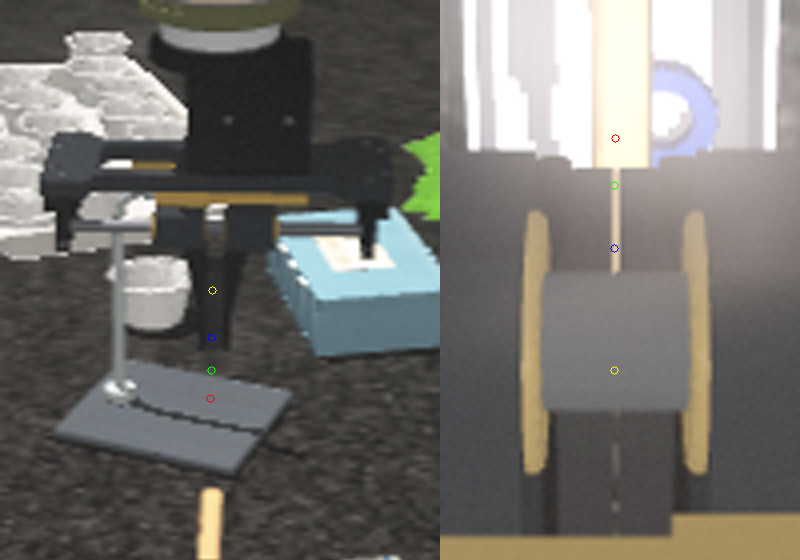

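The first grip missed. The fingers closed to 0 above the bar, and the caddy has not moved. In the side view the finger ends sit at crop row 350, about 32 mm short of the reported TCP (red, row 398), so the real tool is about 32 mm higher than reported. I'll open and go 30 mm lower than before; even if the reading is right, the gripper body still clears the bar at that height.

Call:
play_rows([
  [0,0,0,0,0,0,60],
  [0,0,0,0,0,0,60],
  [0,0,0,0,0,0,60],
  [0,0,0.1,0,0,0,60],
  [0,0,0.25,0,0,0,60],
])

```text
time: 8.55
ee_pos: [0.5132, 0.1957, 0.2173]
eef_rot: [0.701, 0.713, 0.001, 0.0]
ft_force: [0.4, 0.0, -0.3]
width: 0.0429
```

Call:
play_rows([
  [0,0,0,0,0,0,60],
  [0,0,0.1,0,0,0,60],
  [0,0,0.2,0,0,0,60],
  [0,0,0.3,0,0,0,60],
  [0,0,0.35,0,0,0,60],
])

```text
time: 9.18
ee_pos: [0.5129, 0.1955, 0.1475]
eef_rot: [0.701, 0.713, 0.0, 0.0]
ft_force: [-0.4, 0.4, 1.0]
width: 0.0524
```

Call:
play_rows([
  [0,0,0.07,0,0,0,60],
  [0,0,0.14,0,0,0,60],
  [0,0,0.2,0,0,0,60],
  [0,0,0.25,0,0,0,60],
  [0,0,0.26,0,0,0,60],
])

```text
time: 9.8
ee_pos: [0.5123, 0.1953, 0.0945]
eef_rot: [0.701, 0.713, -0.0, -0.0]
ft_force: [-0.3, -0.3, 0.8]
width: 0.0522
```

```bash
python3 - <<'E'
from h import *
s=r.read_state();c=eyes.camera('side');w=eyes.camera('wrist');print(s['ee_pos'],s['ft_force'])
o=np.hstack([cv2.resize(k['image'][y:y+140,x:x+100,::-1],None,fx=4,fy=4,interpolation=2) for k,x,y in((c,262,160),(w,235,150))]);cv2.imwrite('pics/l4.png',o)
E
```

```text
[0.51233065 0.19532488 0.09450877] [-0.32907516 -0.29315229  0.82492383]
```

View pics/l4.png

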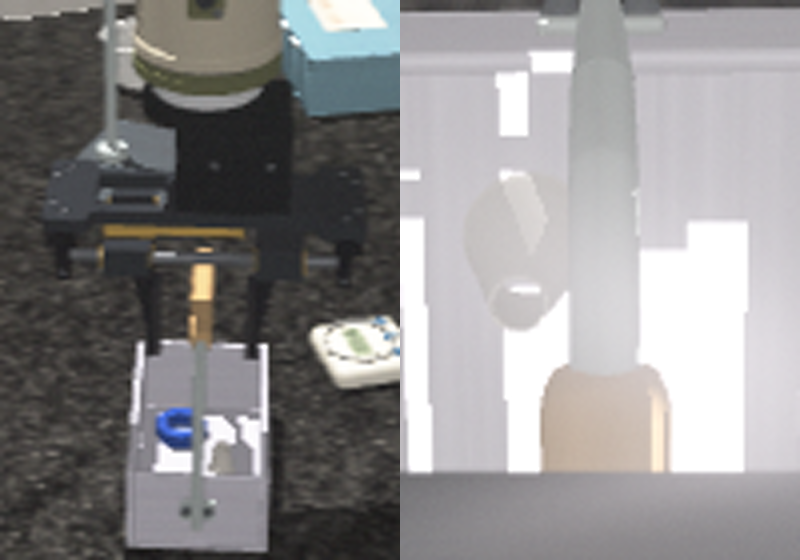

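The fingers now straddle the bar (columns 155 and 250, bar at ~203, ends just below the bar). I'll close them fully and check the width.

Call:
play_rows([
  [0,0,0,0,0,0,0],
  [0,0,0,0,0,0,0],
  [0,0,0,0,0,0,0],
  [0,0,0,0,0,0,0],
  [0,0,0,0,0,0,0],
], squeeze=50)

```text
time: 10.52
ee_pos: [0.5128, 0.1955, 0.0953]
eef_rot: [0.701, 0.713, 0.0, 0.0]
ft_force: [1.2, 0.8, -0.1]
width: 0.0132
```

Call:
play_rows([
  [0,0,0,0,0,0,0],
  [0,0,0,0,0,0,0],
  [0,0,0,0,0,0,0],
])

```text
time: 10.9
ee_pos: [0.5127, 0.1955, 0.0952]
eef_rot: [0.701, 0.713, 0.0, 0.0]
ft_force: [-0.3, 1.6, -0.9]
width: 0.0135
```

Stable at 13.5 mm, so it is held. Lift.

Call:
play_rows([
  [0,0,-0.02,0,0,0,0],
  [0,0,-0.07,0,0,0,0],
  [0,0,-0.15,0,0,0,0],
  [0,0,-0.25,0,0,0,0],
  [0,0,-0.35,0,0,0,0],
])

```text
time: 11.52
ee_pos: [0.5129, 0.1956, 0.1672]
eef_rot: [0.701, 0.713, 0.0, 0.0]
ft_force: [-0.3, -0.1, -1.8]
width: 0.013
```

Call:
play_rows([
  [0,0,-0.1,0,0,0,0],
  [0,0,-0.2,0,0,0,0],
  [0,0,-0.27,0,0,0,0],
  [0,0,-0.3,0,0,0,0],
  [0,0,-0.3,0,0,0,0],
])

```text
time: 12.15
ee_pos: [0.5127, 0.1955, 0.2254]
eef_rot: [0.701, 0.713, 0.0, 0.0]
ft_force: [0.6, -0.1, -2.6]
width: 0.0136
```

```bash
python3 - <<'E'
from h import *
s=r.read_state();print(s['ft_force'],s['width'],s['ee_pos'],s['torque'])
c=eyes.camera('side')
for l in('caddy_grip','nozzle','coupler'): print(l,eyes.landmark_of(c,l)[:1])
# predicted grip projection if tip z = ee+.031 (grasp pt 19mm above tip), caddy y axis yaw 1.3
p=s['ee_pos']
for d in(0,.031,.04):print(d,proj(c,p+[.001,-.036,.019+d]))
mv((.43,.02,.23),80)
E
```

```text
[ 0.60892693 -0.09400249 -2.57398059] 0.013632842871647911 [0.51268421 0.19549541 0.22540104] [ 0.09689734 -0.09048896  0.02159361]
caddy_grip [{'xy': [313.4, 153.9], 'p': 0.71}]
nozzle [{'xy': [318.0, 241.3], 'p': 0.38}]
coupler [{'xy': [310.0, 227.3], 'p': 0.67}]
0 [[312.31065028 200.30925226]]
0.031 [[312.49904787 189.0871415 ]]
0.04 [[312.55457783 185.7705286 ]]
shift [-0.869 -0.427 -0.026] turn [-0.001  0.     0.122]
```

Caddy held: about 2.6 N down and width 13.6 mm. The bar centre is 50 mm above the reported TCP height. The bar centre must stay between 0.236 and 0.275 to clear the tip and keep the rim under the hook, so I'm aiming for reported z 0.204.

```bash
python3 - <<'E'
from h import *
mv((.48,.03,.215),80);mv((.44,-.173,.204),70.5)
E
```

```text
shift [-0.824 -0.176  0.048] turn [-0.001  0.     0.122]
shift [-1.835 -0.393  0.104] turn [-0.001  0.     0.228]
```

Call:
play_rows([
  [-0.05,-0.01,0,0,0,0.01,0],
  [-0.2,-0.04,0.01,0,0,0.03,0],
  [-0.4,-0.08,0.02,0,0,0.06,0],
  [-0.6,-0.13,0.04,0,0,0.09,0],
  [-0.8,-0.18,0.05,0,0,0.12,0],
])

```text
time: 12.98
ee_pos: [0.4786, 0.0329, 0.215]
eef_rot: [0.766, 0.643, -0.0, 0.0]
ft_force: [-0.5, -0.8, -2.1]
width: 0.0136
```

```bash
python3 - <<'E'
from h import *
print(r.read_state()['time']);mv((.44,-.173,.204),70.5)
E
```

```text
12.975
shift [-1.047 -0.012  0.055] turn [-0.     0.     0.106]
```

Call:
play_rows([
  [-0.22,0,0.01,0,0,0.02,0],
  [-0.45,0,0.03,0,0,0.05,0],
  [-0.67,-0.01,0.04,0,0,0.08,0],
  [-0.85,-0.01,0.055,0,0,0.1,0],
  [-0.96,-0.01,0.055,0,0,0.106,0],
])

```text
time: 13.6
ee_pos: [0.4437, -0.156, 0.204]
eef_rot: [0.817, 0.577, -0.0, -0.0]
ft_force: [0.5, -0.4, -2.4]
width: 0.0133
```

Call:
play_rows([
  [-0.04,0,0,0,0,0,0],
  [-0.07,0,0,0,0,0,0],
  [-0.08,0,0,0,0,0,0],
  [-0.08,0,0,0,0,0,0],
])

```text
time: 14.1
ee_pos: [0.4397, -0.1684, 0.2043]
eef_rot: [0.816, 0.579, 0.0, 0.0]
ft_force: [-0.1, -0.8, -2.0]
width: 0.0134
```

```bash
python3 - <<'E'
from h import *
np.set_printoptions(precision=4,suppress=True)
s=r.read_state();p=s['ee_pos'];print(s['time'],p,s['eef_rot'],s['width'])
k={n:eyes.camera(n) for n in('side','top','wrist')}
for n,c in k.items():
    for l,z in(('caddy_grip',p[2]+.05),('hook_tip',.229),('hook_seat',.2)):
        L=eyes.landmark_of(c,l)
        if L:print(n,l,L[0]['p'],L[0]['xy'],atz(c,L[0]['xy'],z))
    print(n,'expect grip',proj(c,[(.428,-.207,p[2]+.05)]))
o=np.zeros((560,800,3),np.uint8)
o[:,:400]=cv2.resize(k['side']['image'][90:230,280:380,::-1],(400,560),interpolation=2)
o[:280,400:]=cv2.resize(k['top']['image'][170:310,290:490,::-1],(400,280))
o[280:,400:]=cv2.resize(k['wrist']['image'][:,:,::-1],(400,280))
cv2.imwrite('pics/p1.png',o);mv((.544,-.21,.204),70.5)
E
```

```text
14.1 [ 0.4397 -0.1684  0.2043] [0.8156 0.5787 0.0001 0.    ] 0.013431883437313068
side caddy_grip 0.8 [345.9, 144.8] [ 0.4264 -0.1901  0.2543]
side hook_tip 0.59 [321.8, 150.4] [ 0.5008 -0.2015  0.229 ]
side hook_seat 0.83 [309.7, 154.7] [ 0.5405 -0.233   0.2   ]
side expect grip [[345.2985 142.7933]]
top hook_seat 0.65 [372.0, 223.3] [ 0.5323 -0.2427  0.2   ]
top expect grip [[362.8429 258.4672]]
wrist caddy_grip 0.58 [285.6, 346.9] [ 0.4282 -0.2054  0.2543]
wrist expect grip [[286.4039 349.7638]]
shift [-0.02   0.561  0.001] turn [0.    0.    0.002]
```

View pics/p1.png

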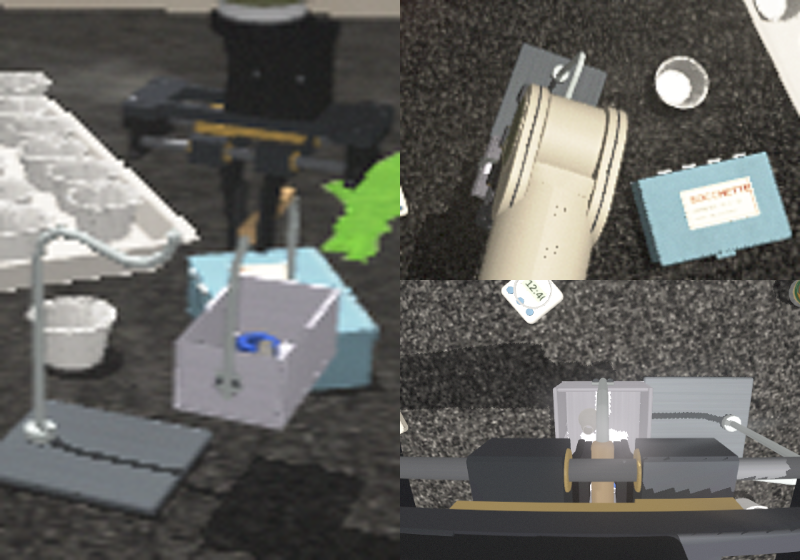

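The bar centre in the side view is at about (347,144), against (345,143) expected. The caddy hangs level with nozzle and ring inside, in front of the hook tip. Move in along the hook's x.

Call:
play_rows([
  [0,0.04,0,0,0,0,0],
  [-0.01,0.13,0,0,0,0,0],
  [-0.02,0.24,0,0,0,0,0],
  [-0.02,0.35,0,0,0,0,0],
  [-0.02,0.44,0,0,0,0,0],
])

```text
time: 15.32
ee_pos: [0.5223, -0.2025, 0.2039]
eef_rot: [0.816, 0.578, 0.0, -0.0]
ft_force: [-0.5, 0.0, -1.8]
width: 0.0136
```

Call:
play_rows([
  [0,0.06,0,0,0,0,0],
  [0,0.1,0,0,0,0,0],
  [0,0.12,0,0,0,0,0],
  [0,0.12,0,0,0,0,0],
])

```text
time: 15.82
ee_pos: [0.5437, -0.2099, 0.2043]
eef_rot: [0.816, 0.578, -0.0, 0.0]
ft_force: [-1.3, -0.3, -2.1]
width: 0.0136
```

```bash
python3 - <<'E'
from h import *
np.set_printoptions(precision=4,suppress=True)
s=r.read_state();p=s['ee_pos'];print(s['time'],p,s['ft_force'],s['width'])
k={n:eyes.camera(n) for n in('side','wrist')}
for n,c in k.items():
    for l,z in(('caddy_grip',p[2]+.05),('hook_tip',.229),('hook_seat',.2)):
        L=eyes.landmark_of(c,l)
        if L:print(n,l,L[0]['p'],L[0]['xy'],atz(c,L[0]['xy'],z))
    print(n,'expect',proj(c,[(.532,-.244,p[2]+.05),(.532,-.244,.2),(.499,-.231,.229)]).ravel())
o=cv2.resize(k['side']['image'][90:230,240:390,::-1],(600,560),interpolation=2)
cv2.imwrite('pics/p2.png',o);mv((.544,-.21,.16),70.5)
E
```

```text
15.825 [ 0.5437 -0.2099  0.2043] [-1.28   -0.3105 -2.081 ] 0.013630890131080552
side caddy_grip 0.78 [315.4, 135.0] [ 0.5244 -0.2709  0.2543]
side hook_tip 0.86 [323.0, 148.4] [ 0.4975 -0.2186  0.229 ]
side hook_seat 0.59 [308.7, 156.1] [ 0.5431 -0.2212  0.2   ]
side expect [312.7009 137.8729 312.4553 153.4711 322.626  146.9396]
wrist caddy_grip 0.89 [285.8, 345.0] [ 0.5325 -0.2459  0.2543]
wrist hook_tip 0.67 [285.7, 346.3] [ 0.5264 -0.2634  0.229 ]
wrist hook_seat 0.3 [282.8, 239.7] [ 0.542  -0.2143  0.2   ]
wrist expect [283.4509 342.0311 283.517  288.6199 216.647  311.227 ]
shift [0.    0.002 0.222] turn [0.    0.    0.002]
```

View pics/p2.png

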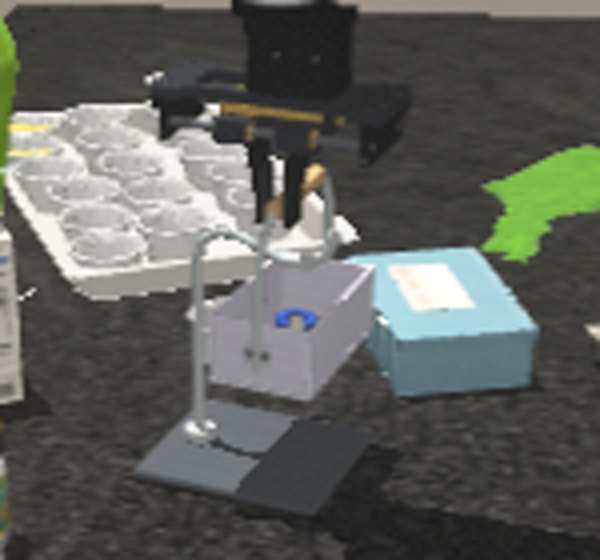

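The hook now passes through the bow: bar middle ~(295,193), directly above the seat (290,254) in the crop. I'll lower until the hook takes the weight.

Call:
play_rows([
  [0,0,0.04,0,0,0,0],
  [0,0,0.09,0,0,0,0],
  [0,0,0.14,0,0,0,0],
  [0,0,0.18,0,0,0,0],
  [0,0,0.2,0,0,0,0],
])

```text
time: 16.85
ee_pos: [0.5435, -0.2099, 0.1635]
eef_rot: [0.816, 0.578, -0.0, -0.0]
ft_force: [-0.0, -0.7, -1.9]
width: 0.0138
```

Call:
play_rows([
  [0,0,0.01,0,0,0,0],
  [0,0,0.02,0,0,0,0],
  [0,0,0.03,0,0,0,0],
  [0,0,0.03,0,0,0,0],
])

```text
time: 17.35
ee_pos: [0.5438, -0.2099, 0.1582]
eef_rot: [0.816, 0.578, -0.0, 0.0]
ft_force: [-0.4, -0.4, -2.5]
width: 0.0135
```

Call:
play_rows([
  [0,0,0.005,0,0,0,0],
  [0,0,0.01,0,0,0,0],
  [0,0,0.015,0,0,0,0],
  [0,0,0.015,0,0,0,0],
])

```text
time: 17.85
ee_pos: [0.5441, -0.21, 0.1564]
eef_rot: [0.816, 0.578, 0.0, 0.001]
ft_force: [-2.6, 1.5, 5.6]
width: 0.0136
```

Contact came at the predicted height (+5.6 N), so the bar is on the seat. Release.

Call:
play_rows([
  [0,0,-0.003,0,0,0,18],
  [0,0,-0.003,0,0,0,22],
  [0,0,-0.003,0,0,0,40],
  [0,0,-0.003,0,0,0,60],
  [0,0,-0.003,0,0,0,60],
], squeeze=5)

```text
time: 18.48
ee_pos: [0.5438, -0.21, 0.1558]
eef_rot: [0.816, 0.578, -0.0, 0.0]
ft_force: [-0.4, 0.1, 0.5]
width: 0.0415
```

Call:
play_rows([
  [0,0,0,0,0,0,60],
  [0,0,0,0,0,0,60],
])

```text
time: 18.73
ee_pos: [0.5438, -0.21, 0.1558]
eef_rot: [0.816, 0.578, 0.0, 0.0]
ft_force: [0.3, -1.4, 0.4]
width: 0.0513
```

Call:
play_rows([
  [0,0,-0.04,0,0,0,60],
  [0,0,-0.12,0,0,0,60],
  [0,0,-0.25,0,0,0,60],
  [0,0,-0.4,0,0,0,60],
  [0,0,-0.55,0,0,0,60],
])

```text
time: 19.35
ee_pos: [0.5439, -0.2099, 0.2682]
eef_rot: [0.816, 0.578, 0.0, 0.001]
ft_force: [0.5, 0.2, -0.2]
width: 0.0523
```

Call:
play_rows([
  [0.1,-0.15,-0.15,0,0,0,60],
  [0.25,-0.35,-0.2,0,0,0,60],
  [0.4,-0.6,-0.2,0,0,0,60],
  [0.55,-0.7,-0.2,0,0,0,60],
  [0.6,-0.7,-0.2,0,0,0,60],
])

```text
time: 19.98
ee_pos: [0.4512, -0.0482, 0.3078]
eef_rot: [0.815, 0.579, 0.001, 0.002]
ft_force: [0.8, -0.5, 0.4]
width: 0.0522
```

Call:
play_rows([
  [0,0,0,0,0,0,60],
  [0,0,0,0,0,0,60],
  [0,0,0,0,0,0,60],
  [0,0,0,0,0,0,60],
  [0,0,0,0,0,0,60],
])

```text
time: 20.6
ee_pos: [0.4515, -0.0506, 0.3058]
eef_rot: [0.816, 0.578, -0.0, -0.0]
ft_force: [0.8, -0.4, 0.2]
width: 0.0523
```

```bash
cat > e.py <<'E'
from h import *
np.set_printoptions(precision=4,suppress=True)
s=r.read_state();print(s['time'],s['ee_pos'],s['ft_force'])
k={n:eyes.camera(n) for n in('side','top')}
for l in('caddy_grip','caddy','nozzle','coupler'):
    L=[eyes.landmark_of(c,l)[:1] for c in k.values()]
    print(l,[(x[0]['xy'],x[0]['p']) for x in L if x], tri([ray(c,x[0]['xy']) for c,x in zip(k.values(),L)]) if all(L) else '')
print('expected grip',[proj(c,(.532,-.244,.207)) for c in k.values()])
o=np.zeros((560,800,3),np.uint8)
o[:,:440]=cv2.resize(k['side']['image'][90:230,260:370,::-1],(440,560),interpolation=2)
o[:360,440:]=cv2.resize(k['top']['image'][170:290,310:430,::-1],(360,360),interpolation=2)
import sys;cv2.imwrite(sys.argv[1],o)
E
python3 e.py pics/f1.png
```

```text
20.6 [ 0.4515 -0.0506  0.3058] [ 0.757  -0.36    0.1597]
caddy_grip [([312.3, 150.8], 0.67), ([371.1, 225.6], 0.86)] [ 0.5283 -0.2382  0.2112]
caddy [([309.9, 188.9], 0.75), ([365.0, 229.6], 0.86)] [ 0.5346 -0.2455  0.0675]
nozzle [([352.4, 231.8], 0.55)] 
coupler [([312.7, 182.0], 0.4), ([373.8, 224.1], 0.51)] [ 0.5383 -0.2695  0.0842]
expected grip [array([[312.4866, 151.4909]]), array([[372.916 , 223.0773]])]
```

View pics/f1.png

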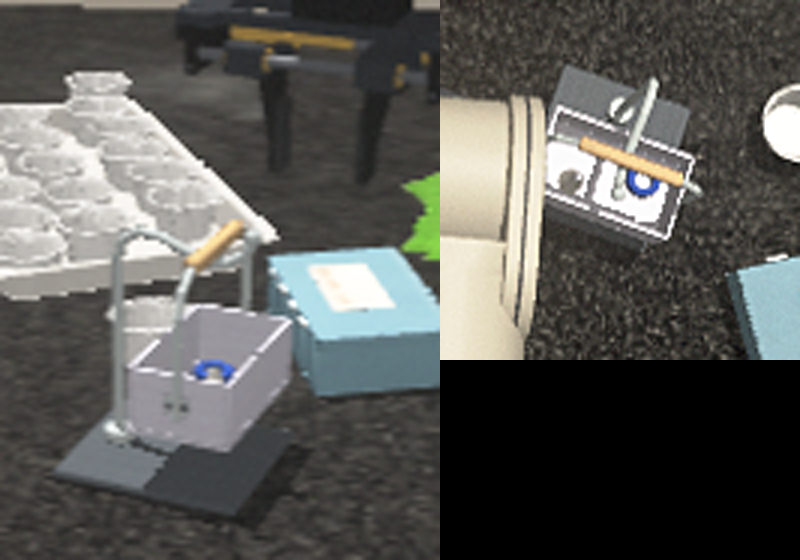

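The caddy hangs on the hook: bar at (215,245) in the side crop, ring at (643,183) and nozzle at (572,182) in the tray from above. I'll check that it is at rest, then hand in.

Call:
play_rows([
  [0,0,0,0,0,0,60],
  [0,0,0,0,0,0,60],
  [0,0,0,0,0,0,60],
  [0,0,0,0,0,0,60],
  [0,0,0,0,0,0,60],
])

```text
time: 21.72
ee_pos: [0.4515, -0.0503, 0.3058]
eef_rot: [0.816, 0.578, 0.0, 0.0]
ft_force: [-0.7, -0.7, -0.3]
width: 0.052
```

```bash
cp pics/f1.png pics/f1b.png; python3 - <<'E'
import subprocess
from h import *
a=eyes.camera('side')['image'].astype(int)
for _ in range(4): b=eyes.camera('side')['image'].astype(int)
d=abs(a-b)[130:220,275:345].max(-1);print('moving px',(d>40).sum())
c=eyes.camera('top')
for l in('caddy_grip','nozzle','coupler','timer'):print(l,[(L['xy'],L['p']) for L in eyes.landmark_of(c,l)[:1]])
E
```

```text
moving px 0
caddy_grip [([371.7, 223.9], 0.72)]
nozzle [([349.7, 230.4], 0.44)]
coupler [([373.9, 229.4], 0.51)]
timer [([283.0, 271.7], 0.74)]
```

```bash
python3 -c "
from bench import job
print(job.close_job())"
```

```text
the job is handed in; nothing more can be done
None
```

The caddy hangs by its bar on the hook with the nozzle and ring inside. I handed the job in at about 22 s of the 46 s allowed; no verdict was reported.

- **First grasp missed:** the fingers closed to 0 mm above the bar without moving the caddy. In the side view the finger ends sat about 32 mm higher than the reported TCP. I opened, went about 32 mm lower, and the second grip held at 13.5 mm.
- **Hanging:** I lifted the caddy, turned it about -21° to match the hook, and moved in along the hook's x. I lowered it until the hook took the weight (contact within about 1 mm of the expected height), released, and moved the arm clear.
- **Last checks that passed:**
  - The bar measured (0.528, -0.238, 0.211), within about 7 mm of its expected position on the seat.
  - No pixels around the caddy changed over about 0.2 s.
  - The picture showed the caddy upright, with nozzle and ring in the tray.
  - The timer was where it started; the other bystanders were not measured again, but the arm kept well away from them.
- **Weaker checks:** the side network did not find the nozzle at the end, and its side and top positions for the ring were of low confidence. For both I went by the last picture.

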